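# Slide the lamp into its charging dock

### The job

The cordless table lamp is to be charged: push it along the desk, low on its foot so that it never tips over or leaves the desk, into the U-shaped charging dock until its foot is fully home against the back stop. Then press the dock's round push button all the way down to start charging and let it go. Do not grip or lift the lamp, and leave everything else on the desk where it stands.

Things in the scene. Friction and masses are not known exactly. Their poses are not given: they have to be found in the camera images.
- lamp: Tall slim lamp, 280 mm, 0.4-0.72 kg, loose. Origin: centre of its underside; z up; round, yaw means nothing. Steel foot: radius 34, 28 mm high, upright side. Above: stem with 4 balls, radius 18 (lowest centre 47 mm up, top one 149), grey drum shade radius 45 from 178 to 270 mm up, pin to 280. Pushed at the foot it slides (friction 0.48-0.72); from the second ball up it tips.
- dock_seat (a point): Where the centre of the lamp's underside lies when fully home. Dock: grey U fixed to the desk, no floor. x points into the dock, z up, y left. Back stop's flat face at x=+34 mm (32 mm high, to x=+60). Side walls 20 mm high, inner faces y=+-42 mm, x=-20 to +44. A 12 mm high arm (x +11 to +61) runs out to y=-140 at the -y side, with the push button.
- dock_mouth (a point): Centre of the dock's mouth on the desk, 56 mm in front of the seat (dock_seat x = -56 mm), same axes. From x = -16 to -56 mm of dock_seat the 20 mm high side walls flare outwards to a mouth about 120 mm wide inside, 145 mm outside.
- switch_top (a point): Centre of the top face of the dock's round white push button (radius 15 mm), the button pressed straight down; about 125 mm to the dock's -y side and 36 mm past the seat along the dock's x.
- switch (a joint): Travel of the push button in m: 0 released, 0.006 all the way down; it springs back by itself, about 4 N holds it fully down.
- penpot: Bystander: dark steel pen pot with pens fixed in it, radius 36 mm, pot 75 mm high, pens to 125 mm, loose; origin at the centre of its underside.
- mug: Bystander: white mug with handle, radius 40 mm, 90 mm high, loose; origin at the centre of its underside.
- tape: Bystander: roll of clear tape lying flat, radius 42 mm, 20 mm high, loose; origin at the centre of its underside.
- stapler: Bystander: stapler 130 mm long (along its x), 34 mm wide, 52 mm high, loose; origin at the centre of its underside.
- puncher: Bystander: paper punch, 100 mm (x) by 110 mm (y), 59 mm high, loose; origin at the centre of its underside.
- flask: Bystander: tall steel flask with black cap, radius 34 mm, 220 mm high, loose, beyond the dock; origin at the centre of its underside.
- planter: Bystander: small white planter, radius 40 mm, about 120 mm high with its plant, loose, beyond the dock; origin at the centre of its underside.
Not all that is in view belongs to the job. Of the things that look like the part that bears dock_seat, the larger one is meant.

How it is judged:
By the outcome, as a careful person would: the job done as asked, in the order asked, and still so for the second after the job is handed in, with the robot touching nothing.
It also fails if it takes over 59 s, if anything falls off the work surface, if the arm or the gripper's body presses on something with over 40 N, if the wrist force passes 120 N, or if a joint passes its speed limit or range.

### The arm

A 6-joint arm with a two-finger parallel gripper is mounted at the origin on the work surface. World frame = base frame: x ahead of the robot, y to its left, z up, the work surface at z = 0. Lengths are in m, angles in rad, forces in N, time in s.
With the tool pointing down it reaches from about 0.35 to 0.775 m from the base axis. Payload 5.5 kg.
Tool frame: the origin (TCP) lies on the centre line of the jaws, within the pads' length; the fingertips stand 11 mm ahead of it and the grasp point (between the pads) lies 8 mm behind it (env.tip_extent is the distance from the TCP to the fingertips, in m); z points along the fingers, y is the line along which they close (so a half turn about z gives the same grasp; the last joint's range is limited). The gripper opens to 85 mm and grips with 20 to 120 N. Pads are 22 mm wide; open, the fingers measure 114 mm over their backs; the gripper's body (76 mm by 85 mm) begins 54 mm behind the grasp point. The pads swing forward as they close: fully open they stand 13 mm farther back than shut.
Start: joints at [-1.352, 0.313, 0.046, 1.304, 0, 1.431], TCP at [0.202, -0.538, 0.242] pointing down, gripper open.
Joint ranges: [-2.76, 2.76], [-0.86, 1.69], [-1.03, 1.26], [-2.2, 2.34], [-1.47, 1.5], [-3.14, 3.14]. Speed limits (rad/s): [2.57, 2.57, 3.14, 3.14, 3.14, 3.14].

### API

Orientations are given as a unit quaternion [w, x, y, z].
In Python, from workcell import env gives the robot as it stands.
- The arm moves only by the shell command python3 -m jog 'ROWS' [FORCE]. ROWS is JSON, a list of rows, each a list of 5 numbers: the gripper's target within -1 to 1 (shut at 1, half-way at 0, fully open at -1), then the shift along the tool's x, y, z in m, then the turn about the tool's z in degrees. In form: [[fingers, tx, ty, tz, turn], ...]. A call has 1 to 5 rows; each row shifts and turns the commanded pose from where the row before left it, along the tool's axes as they then stand; what a row does not reach is not made up. A row lasts 1/12 s, in which the tool goes at most 41.7 mm and 7.16 degrees, less where a joint would pass 70% of its speed; a pose out of reach is approached as far as the arm can. A call is refused whole if a number of a shift passes 0.0417 or a number of a turn 7.16, either way. A call with a gripper value outside its range is refused whole. The fingers move at their own pace and stop on an object; FORCE is the grip in N (left out, the last holds). Time passes only in rows, so rows that do not move let the fingers close. It gives the time, the measured TCP pose, the force, the opening and the grip force at its end, in the units of the state.
- env.get_state(): the state, without advancing time (a new reading comes with each control period).
- env.read_camera(name): name is "scene" or "top"; returns a dict with "img" (384x512x3 uint8, red, green, blue), "fov_y" (degrees; the focal length in pixels is half the picture's height over the tangent of half this angle, whatever the lens; pixels are square), "cx", "cy" (the principal point, pixels), "T" (4x4, takes a point from camera to world coordinates). Camera axes: x right, y up, looking along -z (the intrinsics and any distortion apply to the point x, -y, -z); pixel columns grow to the right and rows downward; lengths in m; the calibration is good to about 2 mm. A picture is of the moment at which its call begins. There is no depth.
- env.hand_in(): hands the job in; it is judged then, once.
The state is a dict: "clock": time; "joint_pos": joint angles; "qvel": joint speeds; "tau": joint torques, N m; "tcp_pos": TCP position; "orientation": TCP orientation; "wrist_force": force on the tool from outside, world axes, zero at the start; "ft_torque": the same for the moment, N m; "finger_gap": finger opening in m; "grip_force": force on a finger pad.
Only numpy, scipy, OpenCV 4.12 (cv2) and the standard library are available. Lean on these libraries where they do the work, as an engineer would, in place of code of your own. Each camera call takes 0.05 s, during which the arm holds its last target. There are 200 camera calls.

## Working session

There is one attempt and no reset: what is moved stays moved. The work goes in short steps, Python scripts to look and compute and a shell command to move; the robot and the scene stay as the last step left them, time stands still between calls to the robot, and variables do not carry over. Pictures are saved under pics/ and viewed, at most 12 in all, crops included, and the job is handed in when it is done.

```bash
mkdir -p pics; cat > h.py <<'E'
import numpy as np, cv2
from workcell import env
def cam(n):
    c=env.read_camera(n); c['f']=c['img'].shape[0]/2/np.tan(np.radians(c['fov_y']/2)); return c
def save(c,p,crop=None,s=1):
    im=c['img'][:,:,::-1]
    if crop: x0,y0,x1,y1=crop; im=im[y0:y1,x0:x1]
    cv2.imwrite(p,cv2.resize(im,None,fx=s,fy=s,interpolation=cv2.INTER_CUBIC))
def pt(c,u,v,z):
    T=np.array(c['T']); d=T[:3,:3]@np.array([(u-c['cx'])/c['f'],-(v-c['cy'])/c['f'],-1]); o=T[:3,3]
    return o+d*(z-o[2])/d[2]
def px(c,p):
    T=np.array(c['T']); q=T[:3,:3].T@(np.array(p)-T[:3,3]); return c['cx']+c['f']*q[0]/-q[2], c['cy']-c['f']*q[1]/-q[2]
E
python3 - <<'E'
from h import *
for n in('scene','top'):
    c=cam(n); save(c,f'pics/{n}0.png',None,1.5); print({k:c[k] for k in c if k!='img'})
    np.save(n+'0.npy',c['img'])
print(env.get_state())
E
```

```text
{'fov_y': 44.65874264838253, 'cx': 252.22586835211845, 'cy': 187.102605219523, 'T': array([[ 0.86917541, -0.41099825,  0.27498097,  0.85367641],
       [ 0.49449565,  0.71917731, -0.48811683, -0.57216419],
       [ 0.00285509,  0.56023605,  0.82832809,  1.05131417],
       [ 0.        ,  0.        ,  0.        ,  1.        ]]), 'f': np.float64(467.46166282011484)}
{'fov_y': 53.038660540219134, 'cx': 255.4189787841689, 'cy': 189.62314536450415, 'T': array([[-0.0134869 ,  0.9926076 , -0.12061614,  0.39733716],
       [-0.99989816, -0.01282527,  0.00626003,  0.00728854],
       [ 0.00466682,  0.12068829,  0.99267948,  1.28167794],
       [ 0.        ,  0.        ,  0.        ,  1.        ]]), 'f': np.float64(384.76728587003043)}
{'clock': 0.1, 'joint_pos': array([-1.35163236e+00,  3.13939009e-01,  4.50850119e-02,  1.30359456e+00,
        1.02832367e-05,  1.43123440e+00]), 'qvel': array([-1.48388747e-03, -2.38595532e-03,  2.55658690e-03,  7.12995306e-04,
       -8.29575423e-05, -8.00536448e-04]), 'tau': array([ 2.75169936e-03, -4.81729674e+01,  2.99240953e+01,  1.28574544e-02,
       -3.67389669e-05, -4.28699295e-06]), 'tcp_pos': array([ 0.20179   , -0.53796121,  0.24148713]), 'orientation': array([-8.25665195e-04,  9.83957209e-01,  1.78402713e-01, -2.77339870e-05]), 'wrist_force': array([-0.07313303,  0.34726883, -0.25520186]), 'ft_torque': array([-0.00594404,  0.0075356 , -0.00491947]), 'grip_force': 0.0, 'finger_gap': 0.08572375433924591}
```

View pics/top0.png

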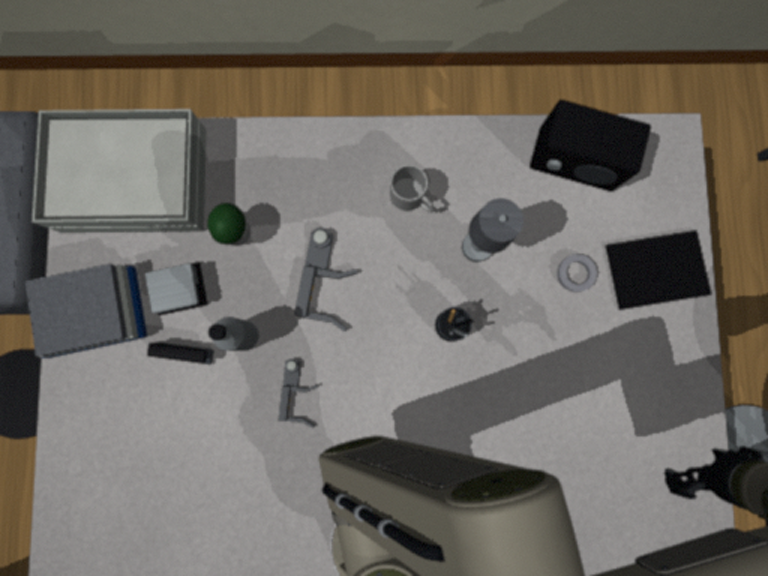

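View pics/scene0.png

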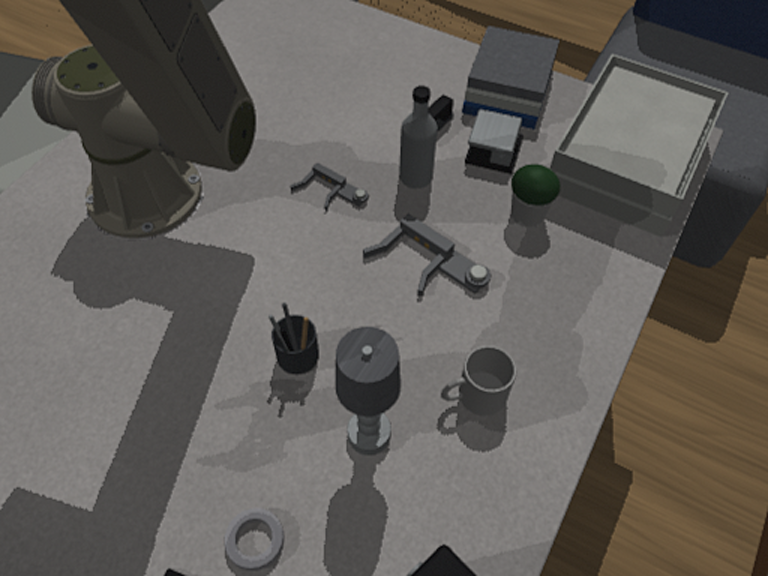

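The top view (1.5x) shows two U-shaped parts. The larger is at about (320,280), button at (320,237), and the smaller one at about (292,390). The larger is the one meant. The lamp foot is at about (478,247), the pen pot at (455,322) and the mug at (410,188). I'll confirm the dock with an enlarged crop of both views.

```bash
python3 - <<'E'
import numpy as np,cv2
t=np.load('top0.npy')[:,:,::-1]; s=np.load('scene0.npy')[:,:,::-1]
a=cv2.resize(t[140:290,180:365-0],None,fx=4,fy=4,interpolation=cv2.INTER_CUBIC)[:600,:]
b=cv2.resize(s[100:310,180:360],None,fx=4,fy=4,interpolation=cv2.INTER_CUBIC)
cv2.imwrite('pics/a.png',np.clip(a*1.5,0,255)); 
b=cv2.resize(s[135:305,210:360],None,fx=3.5,fy=3.5,interpolation=cv2.INTER_CUBIC)
cv2.imwrite('pics/b.png',np.clip(b*1.5,0,255)); print(a.shape,b.shape)
E
```

```text
(600, 740, 3) (595, 525, 3)[ WARN:0@0.092] global loadsave.cpp:1063 imwrite_ Unsupported depth image for selected encoder is fallbacked to CV_8U.
```

View pics/a.png

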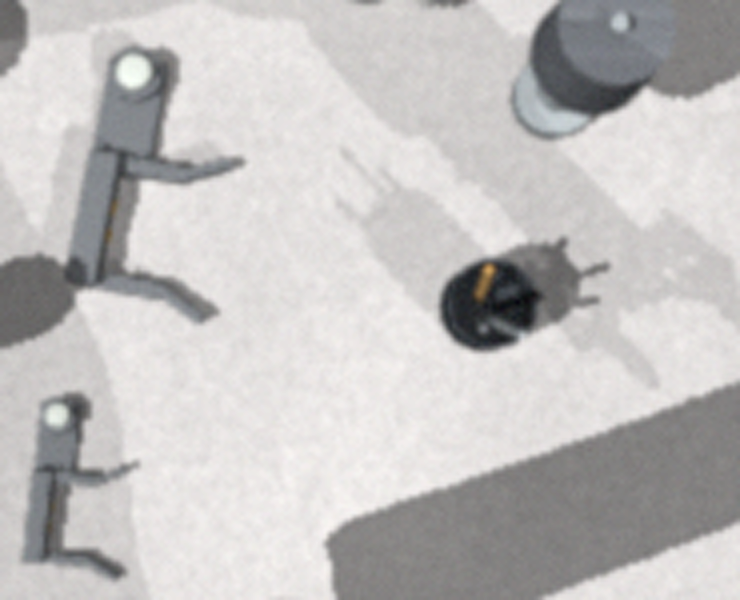

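View pics/b.png

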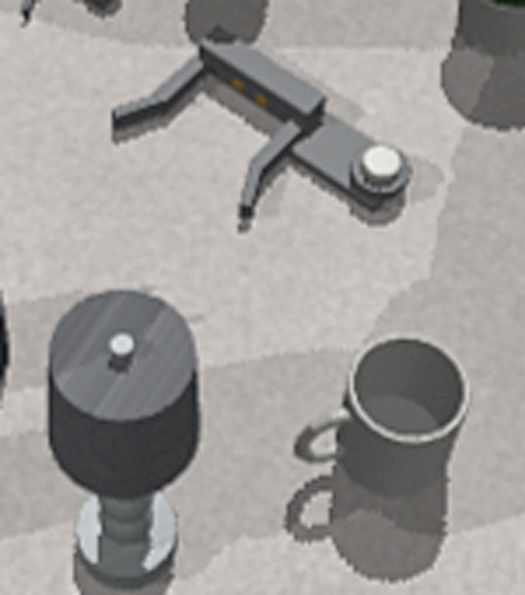

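```bash
cat > m.py <<'E'
from h import *
from scipy.optimize import least_squares
T,S=cam('top'),cam('scene')
a=lambda u,v:(180+(u+.5)/4-.5,140+(v+.5)/4-.5)
b=lambda u,v:(210+(u+.5)/3.5-.5,135+(v+.5)/3.5-.5)
def tri(p,q):
    r=least_squares(lambda X:np.r_[np.subtract(px(T,X),p),np.subtract(px(S,X),q)],[.5,0,.05]); return r.x.round(4),r.fun.round(1)
print('button',tri(a(134,71),b(381,163)))
print('pin',tri(a(621,21),b(121,345)))
print('pin z.28',pt(T,*a(621,21),.28),pt(S,*b(121,345),.28))
# dock: points (local x,y,z): wall tips mid, button, backstop end mid
L=[((-.056,-.066,.02),a(241,161),b(245,208)),((-.056,.066,.02),a(209,314),b(114,115)),((.036,-.125,None),a(134,71),b(381,163))]
def W(s,x,y,z): c,n=np.cos(s[2]),np.sin(s[2]); return [s[0]+c*x-n*y,s[1]+n*x+c*y,z]
def R(s):
    r=[]
    for (x,y,z),p,q in L:
        P=W(s,x,y,s[3] if z is None else z); r+=[np.subtract(px(T,P),p),np.subtract(px(S,P),q)]
    return np.concatenate(r)
f=least_squares(R,[.5,.2,1.5,.025]); s=f.x
print('seat',s[:2],'yaw',np.degrees(s[2]),'ztop',s[3],f.fun.round(1))
print('mouth',W(s,-.056,0,0))
# foot ellipse from scene: rim centre top face z=.028
print('foot scene',pt(S,*b(126,531),.028))
print('penpot',pt(T,*a(490,306),.07)); print('mug',pt(T,408/1.5,188/1.5,.09)); print('tape',pt(T,577/1.5,272/1.5,.02));print('flask',pt(T,218/1.5,331/1.5,.22))
for n,c in(('top',T),('scene',S)):
    im=c['img'][:,:,::-1].copy(); im=cv2.resize(im,None,fx=3,fy=3)
    def poly(pts):
        q=np.array([[(k+.5)*3-.5 for k in px(c,W(s,*p))] for p in pts]); cv2.polylines(im,[q.astype(int)],False,(0,0,255),1)
    poly([(.034,-.042,.032),(.034,.042,.032),(.06,.042,.032),(.06,-.042,.032),(.034,-.042,.032)])
    for k in(1,-1): poly([(-.056,k*.06,.02),(-.016,k*.042,.02),(.034,k*.042,.02)])
    poly([(.011,-.052,.012),(.011,-.14,.012),(.061,-.14,.012)])
    u=np.array(px(c,W(s,0,0,0)))*3; x,y=int(u[0]),int(u[1]); cv2.imwrite(f'pics/o_{n}.png',im[max(0,y-150):y+200,max(0,x-180):x+190])
A,B=cv2.imread('pics/o_top.png'),cv2.imread('pics/o_scene.png'); h=min(len(A),len(B)); cv2.imwrite('pics/o.png',np.hstack([A[:h],B[:h]]))
E
python3 m.py
```

```text
button (array([0.6583, 0.1375, 0.0255]), array([ 0.3,  0.4,  0.4, -0.1]))
pin (array([ 0.6358, -0.2137,  0.2772]), array([ 0.3,  0.4,  0.4, -0.1]))
pin z.28 [ 0.63633358 -0.21220473  0.28      ] [ 0.63603593 -0.21541678  0.28      ]
seat [0.5298795  0.12051285] yaw 79.92227832361641 ztop 0.030198072234595242 [-1.  -0.4  0.3 -0.5  0.2  0.8 -0.4  0.3  1.1 -0.2  0.4 -0. ]
mouth [np.float64(0.5200804006395349), np.float64(0.06537686201725973), 0]
foot scene [ 0.63768101 -0.21736349  0.028     ]
penpot [ 0.45863475 -0.14622872  0.07      ]
mug [ 0.74772394 -0.05582092  0.09      ]
tape [ 0.57279764 -0.42974781  0.02      ]
flask [0.44428889 0.30435181 0.22      ]
```

View pics/o.png

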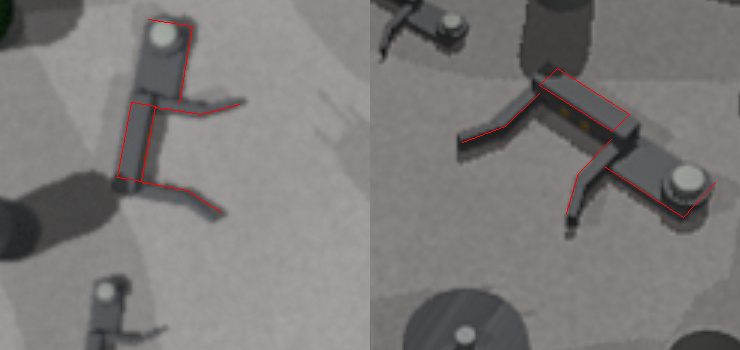

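The overlay fits to within a few mm: seat ≈ (0.529,0.12), yaw 80°, in reach. The lamp is at (0.636,-0.215), with the pin height agreeing at 277 vs 280 mm. My plan is to push with the back of one open finger (tool y along the push). That keeps the gripper body clear of the shade.

```bash
cat > go.py <<'E'
# usage: go.py x y z [ang]  -> tool shift needed, ang = world angle (deg) wanted for tool -y
import sys,numpy as np
from workcell import env
from scipy.spatial.transform import Rotation as R
s=env.get_state(); q=s['orientation']; M=R.from_quat([q[1],q[2],q[3],q[0]]).as_matrix()
a=np.degrees(np.arctan2(-M[1,1],-M[0,1]))
print('t',round(s['clock'],2),'tcp',s['tcp_pos'].round(4),'-y ang',a.round(1),'F',s['wrist_force'].round(1),'tilt',M[2,2].round(4))
if len(sys.argv)>3:
    print('shift',(M.T@(np.array(list(map(float,sys.argv[1:4])))-s['tcp_pos'])).round(4))
if len(sys.argv)>4: print('turn',round(a-float(sys.argv[4]),1))
E
python3 -m jog '[[-1,0.038,-0.0022,0,0],[-1,0.038,-0.0022,0,0],[-1,0.038,-0.0022,0,0],[-1,0.038,-0.0022,0,0],[-1,0.038,-0.0022,0,0]]'
python3 -m jog '[[-1,0.038,-0.0022,0,0],[-1,0.038,-0.0022,0,0],[-1,0.038,-0.0022,0,0],[-1,0.038,-0.0022,0,0],[-1,0.038,-0.0022,0,0]]'
python3 go.py 0.689 -0.3225 0.242 116.4; python3 -c "from workcell import env;print(env.tip_extent)"
```

```text
clock: 0.62
tcp_pos: [0.3772, -0.4605, 0.2422]
orientation: [-0.0, 0.984, 0.178, -0.0]
wrist_force: [1.2, -1.0, -0.3]
finger_gap: 0.0855
grip_force: 0.0
clock: 1.03
tcp_pos: [0.5515, -0.3832, 0.2421]
orientation: [-0.0, 0.984, 0.178, -0.0]
wrist_force: [0.6, -0.5, 0.4]
finger_gap: 0.0856
grip_force: 0.0
t 1.03 tcp [ 0.5515 -0.3832  0.2421] -y ang 110.6 F [ 0.6 -0.5  0.4] tilt -1.0
shift [ 0.1501 -0.0086  0.    ]
turn -5.8
0.011
```

```bash

python3 -m jog '[[-1,0.038,-0.002,0,0],[-1,0.038,-0.002,0,0],[-1,0.038,-0.002,0,0],[-1,0.033,-0.002,0,0],[-1,0,0,0,-5.8]]'
python3 -m jog '[[-1,0,0,0,0],[-1,0,0,0,0]]' >/dev/null
python3 go.py 0.689 -0.3225 0.015 116.4
python3 - <<'E'
from h import *
p=env.get_state()['tcp_pos']; o=[]
for n in('top','scene'):
    c=cam(n); s=3; im=cv2.resize(c['img'][:,:,::-1],None,fx=s,fy=s,interpolation=cv2.INTER_CUBIC)
    for h in np.arange(0,.4,.05):
        u=px(c,p+[0,0,h]); cv2.circle(im,(int(u[0]*s),int(u[1]*s)),3,(0,0,255),-1)
    u=np.array(px(c,[.66,-.27,.25]))*s; x,y=map(int,u); x=min(max(x,200),im.shape[1]-200); y=min(max(y,250),im.shape[0]-250); o.append(im[y-250:y+250,x-200:x+200])
cv2.imwrite('pics/c.png',np.clip(np.hstack(o)*1.5,0,255).astype('uint8'))
E
```

```text
clock: 1.45
tcp_pos: [0.6897, -0.3209, 0.2388]
orientation: [-0.001, 0.973, 0.231, -0.0]
wrist_force: [-1.7, -0.1, -1.5]
finger_gap: 0.0852
grip_force: 0.0
t 1.62 tcp [ 0.6848 -0.325   0.2413] -y ang 116.3 F [0.  0.2 0. ] tilt -1.0
shift [ 5.100e-03 -2.000e-04  2.263e-01]
turn -0.1
```

View pics/c.png

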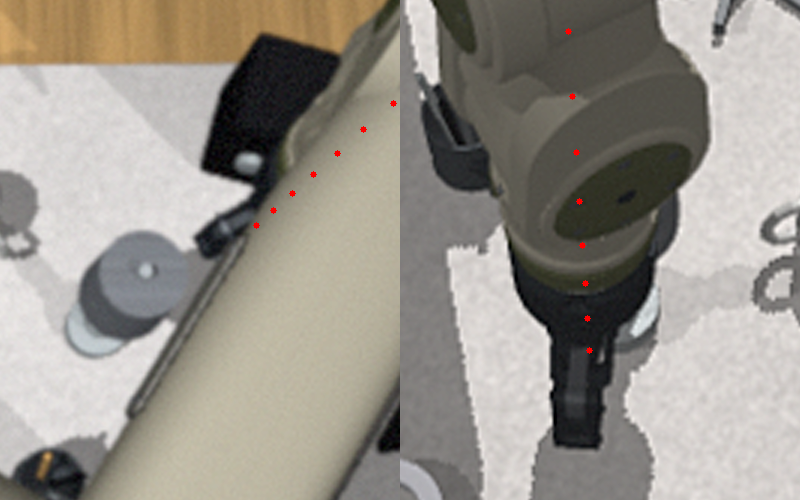

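The picture shows the gripper behind the lamp, with the TCP ruler running up through the wrist. The wrist is about as wide as the gripper body up to 0.2 m above the TCP. The forearm comes from the base side, so I'll work out its height before choosing the push direction.

```bash
python3 - <<'E'
from h import *
s=env.get_state(); q=s['joint_pos']; print(q.round(4), s['tcp_pos'])
data=[(np.array([-1.35163236,.313939009,.0450850119,1.30359456]),np.array([.20179,-.53796,.24149])),(q,s['tcp_pos'])]
from scipy.optimize import least_squares
rows=[];rhs=[]
for q,p in data:
    r=np.hypot(*p[:2]); a=q[1]; b=q[1]-q[2]; print('sum',q[1]-q[2]+q[3],'az',np.degrees(q[0]),np.degrees(np.arctan2(p[1],p[0])),'forearm down deg',np.degrees(b),'r',r)
    # L1, off, L2, hz ; r=L1 sin a+off cos a+L2 cos b ; z=hz+L1 cos a-off sin a-L2 sin b
    rows+=[[np.sin(a),np.cos(a),np.cos(b),0],[np.cos(a),-np.sin(a),-np.sin(b),1]]; rhs+=[r,p[2]]
print(np.linalg.lstsq(np.array(rows),np.array(rhs),rcond=None)[0])
print('drop shift',)
E
python3 -m jog '[[-1,0,0,0.03,0],[-1,0,0,0.03,0],[-1,0,0,0.03,0],[-1,0,0,0,0],[-1,0,0,0,0]]'
python3 - <<'E'
from h import *
s=env.get_state(); print(s['joint_pos'].round(4),s['tcp_pos'].round(4))
E
```

```text
[-5.5030e-01  7.2370e-01  7.1130e-01  1.5585e+00 -3.0000e-04  2.1343e+00] [ 0.68398441 -0.32590496  0.24256612]
sum 1.5724485571 az -77.4428296813071 -69.43881933813783 forearm down deg 15.404199339052475 r 0.5745608459510619
sum 1.5709244635179322 az -31.531932884323393 -25.476870055790513 forearm down deg 0.7098785753100931 r 0.7576600292677294
[ 0.48698752  0.02003918  0.42021139 -0.10388814]
drop shift
clock: 2.13
tcp_pos: [0.6825, -0.3255, 0.1512]
orientation: [-0.001, 0.974, 0.227, -0.002]
wrist_force: [0.6, -0.1, 0.4]
finger_gap: 0.0854
grip_force: 0.0
[-5.5090e-01  7.2170e-01  4.8630e-01  1.3396e+00 -2.0000e-04  2.1333e+00] [ 0.6825 -0.3255  0.1512]
```

```bash
python3 - <<'E'
from h import *
from scipy.optimize import least_squares
c=cam('scene'); s=3
u=np.array(px(c,[.66,-.27,.25]))*s; x,y=map(int,u); x=min(max(x,200),1536-200); y=min(max(y,250),1152-250); print(x,y)
tgt=np.array([x-200+(625-400),y-250+195])/s
p=np.array([.6848,-.325,.2413]); a=np.radians(-31.5); e=np.array([np.cos(a),np.sin(a),0])
f=least_squares(lambda w: np.subtract(px(c,p+e*w[0]+[0,0,w[1]]),tgt),[.05,.18]); print('cap: out,up',f.x,f.fun)
for h in(0,.05,.1,.15,.2,.25,.3): print(h,np.round(np.array(px(c,[0,0,h]))*1.5))
save(c,'pics/d.png',(250,100,512,384),2.1)
E
```

```text
722 807
cap: out,up [0.04571927 0.28803836] [-2.84217094e-14 -2.84217094e-14]
0 [144. 193.]
0.05 [137. 176.]
0.1 [130. 157.]
0.15 [122. 137.]
0.2 [113. 117.]
0.25 [104.  94.]
0.3 [94. 70.]
```

View pics/d.png

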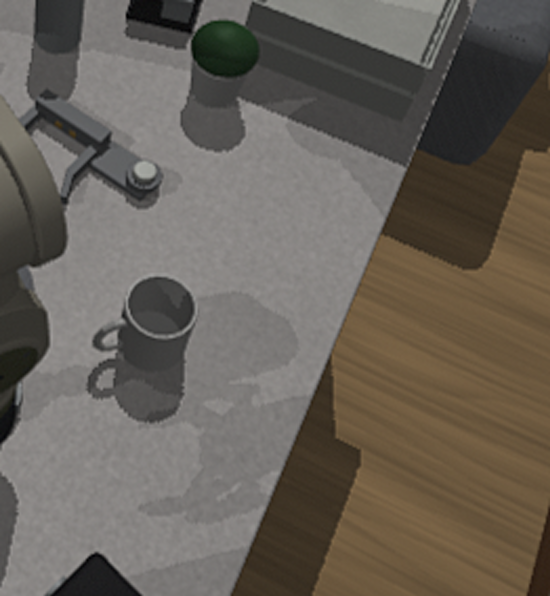

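```bash
python3 - <<'E'
import numpy as np
D=[((.313939,.045085),(.20179,-.53796,.24149)),((.7237,.7113),(.68398441,-.32590496,.24256612)),((.7217,.4863),(.6825,-.3255,.1512))]
A=[];b=[]
for (q2,q3),p in D:
    r=np.sqrt(p[0]**2+p[1]**2-.08**2); B=q2-q3
    A+=[[np.sin(q2),np.cos(B),1,0],[np.cos(q2),-np.sin(B),0,1]]; b+=[r,p[2]]
x,res,rk,sv=np.linalg.lstsq(np.array(A),np.array(b),rcond=None); print('L1 L2 d hz',x,(np.array(A)@x-b).round(4),sv)
E
```

```text
L1 L2 d hz [ 0.49864337  0.40296261  0.02580703 -0.12699502] [-0.0007 -0.0013  0.0055 -0.0009 -0.0048  0.0021] [2.67208774 2.18611154 0.25342987 0.12898339]
```

```bash
python3 -m jog '[[-1,0.0,-0.008,0.02,4.3],[-1,0,0,0.035,0],[-1,0,0,0.035,0],[-1,0,0,0.03,0],[-1,0,0,0,0]]'
python3 -m jog '[[-1,0,0,0,0],[-1,0,0,0,0]]' >/dev/null
python3 go.py 0.678 -0.319 0.014 112; python3 - <<'E'
from h import *
print(env.get_state()['joint_pos'].round(3))
E
```

```text
clock: 2.6
tcp_pos: [0.6789, -0.3172, 0.0283]
orientation: [-0.002, 0.982, 0.191, -0.002]
wrist_force: [-0.8, 1.0, -0.8]
finger_gap: 0.0855
grip_force: 0.0
t 2.77 tcp [ 0.6833 -0.3196  0.0364] -y ang 112.0 F [-0.2 -0.4  1.2] tilt -1.0
shift [-0.0047 -0.0026  0.0223]
turn 0.0
[-0.544  0.766  0.282  1.082 -0.     2.213]
```

```bash
python3 -m jog '[[-1,-0.005,0,0.012,0],[-1,0,-0.005,0.01,0],[-1,0,-0.006,0,0],[-1,0,0,0,0],[-1,0,0,0,0]]'
python3 go.py 0.678 -0.319 0.014 112; cat > pin.py <<'E'
# lamp pin (brightest small blob) near expected place, from both cameras; prints world xy at z=.28 and foot estimate
from h import *
import sys
for n in('top','scene'):
    c=cam(n); x,y=map(float,sys.argv[1:3]); u,v=map(int,px(c,[x,y,.28])); w=9
    g=cv2.cvtColor(c['img'],cv2.COLOR_RGB2GRAY).astype(float); p=g[v-w:v+w+1,u-w:u+w+1]; m=np.where(p>np.median(p)+.6*(p.max()-np.median(p)),p,0)
    Y,X=np.mgrid[-w:w+1,-w:w+1]; print(n,p.max(),np.count_nonzero(m),pt(c,u+(X*m).sum()/m.sum(),v+(Y*m).sum()/m.sum(),.28).round(4))
E
python3 pin.py .636 -.214
```

```text
clock: 3.18
tcp_pos: [0.674, -0.3103, 0.0133]
orientation: [0.001, 0.981, 0.192, 0.001]
wrist_force: [-0.6, -0.1, 0.4]
finger_gap: 0.0854
grip_force: 0.0
t 3.18 tcp [ 0.674  -0.3103  0.0133] -y ang 112.1 F [-0.6 -0.1  0.4] tilt -1.0
shift [ 0.0004  0.0096 -0.0006]
turn 0.1
top 135.0 13 [ 0.6401 -0.2151  0.28  ]
scene 120.0 36 [ 0.6176 -0.2041  0.28  ]
```

```bash
python3 -m jog '[[-1,0,-0.006,0,0],[-1,0,-0.006,0,0],[-1,0,-0.006,0,0],[-1,0,-0.006,0,0],[-1,0,-0.006,0,0]]'
python3 go.py; python3 pin.py .630 -.20
python3 -m jog '[[-1,0,-0.006,0,0],[-1,0,-0.006,0,0],[-1,0,-0.006,0,0],[-1,0,0,0,0],[-1,0,0,0,0]]'
python3 go.py;python3 pin.py .625 -.183
python3 - <<'E'
from h import *
o=[]
for n in('top','scene'):
    c=cam(n); s=3; im=cv2.resize(c['img'][:,:,::-1],None,fx=s,fy=s,interpolation=cv2.INTER_CUBIC)
    u=np.array(px(c,[.63,-.2,.1]))*s; x,y=map(int,u); x=min(max(x,200),im.shape[1]-200); y=min(max(y,250),im.shape[0]-250); o.append(im[y-250:y+250,x-200:x+200])
cv2.imwrite('pics/e.png',np.clip(np.hstack(o)*1.5,0,255).astype('uint8'))
E
```

```text
clock: 3.7
tcp_pos: [0.6619, -0.2823, 0.0112]
orientation: [0.001, 0.982, 0.191, 0.001]
wrist_force: [2.1, -2.7, 2.0]
finger_gap: 0.0856
grip_force: 2.0
t 3.7 tcp [ 0.6619 -0.2823  0.0112] -y ang 112.0 F [ 2.1 -2.7  2. ] tilt -1.0
top 138.0 12 [ 0.6293 -0.1957  0.28  ]
scene 104.0 52 [ 0.6128 -0.1909  0.28  ]
clock: 4.22
tcp_pos: [0.6536, -0.264, 0.0099]
orientation: [-0.001, 0.981, 0.192, -0.001]
wrist_force: [-0.3, -0.8, -0.2]
finger_gap: 0.0852
grip_force: 0.1
t 4.22 tcp [ 0.6536 -0.264   0.0099] -y ang 112.1 F [-0.3 -0.8 -0.2] tilt -1.0
top 138.0 17 [ 0.6278 -0.1834  0.28  ]
scene 103.0 55 [ 0.6072 -0.1739  0.28  ]
```

View pics/e.png

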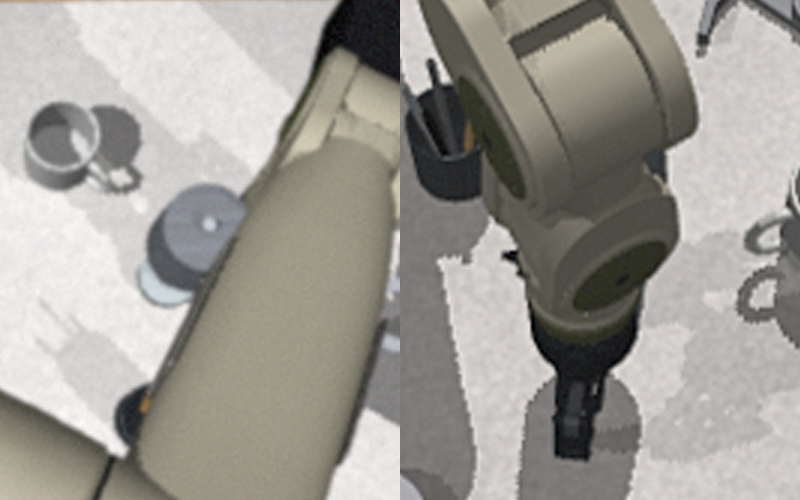

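```bash
python3 - <<'E'
from h import *
c=cam('top'); u=np.array(px(c,[.63,-.2,.1]))*3; x,y=map(int,u); y=min(max(y,250),1152-250)
f=lambda a,b,z: pt(c,(x-200+a+.5)/3-.5,(y-250+b+.5)/3-.5,z).round(4)
print('pin',f(209,223,.28))
# left/bottom edge of foot (seen 137,268 leftmost; 175,307 lowest)
print('foot left',f(136,275,.028),'foot low',f(172,307,.028))
E
```

```text
pin [ 0.6202 -0.1756  0.28  ]
foot left [ 0.6188 -0.139   0.028 ] foot low [ 0.5826 -0.1777  0.028 ]
```

The top view shows the lamp upright: pin at (209,223) gives (0.620,-0.176), and the foot centre is at (0.617,-0.174). The finger is square behind it and the forearm is clear. I'll carry on pushing.

```bash
sed -i 's/w=9/w=4/' pin.py
python3 -m jog '[[-1,0,-0.009,-0.003,0],[-1,0,-0.009,0,0],[-1,0,-0.009,0,0],[-1,0,-0.009,0,0],[-1,0,-0.009,0,0]]' >/dev/null
python3 -m jog '[[-1,0,-0.005,0,0],[-1,0,0,0,0]]' >/dev/null
python3 go.py; python3 pin.py .601 -.129
python3 -m jog '[[-1,0,-0.009,0,0],[-1,0,-0.009,0,0],[-1,0,-0.009,0,0],[-1,0,-0.009,0,0],[-1,0,-0.009,0,0]]' >/dev/null
python3 -m jog '[[-1,0,-0.005,0,0],[-1,0,0,0,0]]' >/dev/null
python3 go.py; python3 pin.py .583 -.082
```

```text
t 5.05 tcp [ 0.6349 -0.217   0.0133] -y ang 112.1 F [ 0.  -0.2 -1.5] tilt -1.0
top 143.0 11 [ 0.6008 -0.1291  0.28  ]
scene 87.0 14 [ 0.5909 -0.1235  0.28  ]
t 5.73 tcp [ 0.6161 -0.1708  0.0133] -y ang 112.1 F [ 0.1 -0.1  0.3] tilt -1.0
top 144.0 10 [ 0.5814 -0.0834  0.28  ]
scene 76.0 9 [ 0.572  -0.0772  0.28  ]
```

```bash

python3 -m jog '[[-1,0.003,0.01,0,0],[-1,0.004,0,0,-5],[-1,0,0,0,0],[-1,0,0,0,0]]' >/dev/null
python3 go.py .629 -.176 .013 117.1
```

```text
t 6.17 tcp [ 0.6268 -0.1791  0.0128] -y ang 116.9 F [0.4 0.2 0.1] tilt -1.0
shift [ 0.0033 -0.0018 -0.0002]
turn -0.2
```

```bash

python3 -m jog '[[-1,0.003,-0.006,0,0],[-1,0,-0.009,0,0],[-1,0,-0.009,0,0],[-1,0,-0.009,0,0],[-1,0,-0.009,0,0]]' >/dev/null
python3 -m jog '[[-1,0,-0.009,0,0],[-1,0,-0.009,0,0],[-1,0,-0.009,0,0],[-1,0,-0.005,0,0],[-1,0,0,0,0]]' >/dev/null
python3 go.py; python3 pin.py .553 -.027
```

```text
t 7.0 tcp [ 0.5952 -0.1104  0.0133] -y ang 117.1 F [ 0.5 -0.2  0.2] tilt -1.0
top 144.0 10 [ 0.5522 -0.0268  0.28  ]
scene 73.0 7 [ 0.5419 -0.0208  0.28  ]
```

```bash

python3 -m jog '[[-1,0,-0.009,0,0],[-1,0,-0.009,0,0],[-1,0,-0.009,0,0],[-1,0,-0.009,0,0],[-1,0,-0.009,0,0]]' >/dev/null
python3 -m jog '[[-1,0,-0.009,0,0],[-1,0,-0.009,0,0],[-1,0,-0.009,0,0],[-1,0,-0.004,0,0],[-1,0,0,0,0]]' >/dev/null
python3 go.py; python3 pin.py .518 .041
```

```text
t 7.93 tcp [ 0.5606 -0.0429  0.0132] -y ang 117.1 F [0.9 0.9 0.6] tilt -1.0
top 147.0 13 [0.5175 0.0404 0.28  ]
scene 59.0 9 [0.5085 0.046  0.28  ]
```

```bash

python3 -m jog '[[-1,0,0.016,0,0],[-1,0,0,0,7],[-1,0,0,0,7],[-1,0,0,0,7],[-1,0,0,0,7]]' >/dev/null
python3 -m jog '[[-1,0,0,0,3],[-1,0,0,0,0],[-1,0,0,0,0]]' >/dev/null
python3 go.py .513 -.058 .013 86
```

```text
t 8.7 tcp [ 0.5691 -0.0594  0.013 ] -y ang 86.1 F [ 0.2 -0.8 -0.2] tilt -1.0
shift [-0.0561  0.0024  0.0001]
turn 0.1
```

```bash

python3 -m jog '[[-1,-0.014,0,0,0],[-1,-0.014,0,0,0],[-1,-0.014,0,0,0],[-1,-0.014,0,0,0],[-1,0,0,0,0]]'
python3 -m jog '[[-1,0,0,0,0]]' >/dev/null
python3 go.py .523 .026 .013 86; python3 pin.py .5175 .0404
```

```text
clock: 9.12
tcp_pos: [0.5099, -0.0544, 0.0127]
orientation: [-0.0, 0.999, -0.034, -0.002]
wrist_force: [-0.3, -0.3, -0.7]
finger_gap: 0.0855
grip_force: 0.0
t 9.2 tcp [ 0.513  -0.055   0.0134] -y ang 86.1 F [ 0.1 -0.7 -0.7] tilt -1.0
shift [ 0.0045 -0.0815  0.0004]
turn 0.1
top 144.0 13 [0.5175 0.0404 0.28  ]
scene 158.0 7 [0.518  0.0392 0.28  ]
```

```bash

python3 -m jog '[[-1,0.001,-0.009,0,0],[-1,0.001,-0.009,0,0],[-1,0.001,-0.009,0,0],[-1,0.001,-0.009,0,0],[-1,0.001,-0.009,0,0]]' >/dev/null
python3 -m jog '[[-1,0,0,0,0],[-1,0,0,0,0]]' >/dev/null
python3 go.py; python3 pin.py .523 .084
```

```text
t 9.88 tcp [ 0.521  -0.0087  0.0131] -y ang 86.2 F [-0.5  0.9  0.3] tilt -1.0
top 145.0 10 [0.5244 0.0865 0.28  ]
scene 96.0 21 [0.5206 0.0947 0.28  ]
```

```bash

python3 -m jog '[[-1,0.001,-0.007,0,0],[-1,0.001,-0.007,0,0],[-1,0.001,-0.007,0,0],[-1,0,-0.005,0,0]]' |grep -E "tcp|wrist|grip"
for i in 1 2 3; do python3 -m jog '[[-1,0,-0.003,0,0],[-1,0,0,0,0]]' |grep -E "tcp|wrist|grip"; done
python3 go.py; python3 pin.py .53 .122
```

```text
tcp_pos: [0.5261, 0.0162, 0.0132]
wrist_force: [-0.0, -1.5, -1.3]
grip_force: 1.1
tcp_pos: [0.526, 0.0195, 0.0132]
wrist_force: [-0.2, -0.2, -1.0]
grip_force: 0.0
tcp_pos: [0.5263, 0.0219, 0.0133]
wrist_force: [-0.6, -0.8, -0.8]
grip_force: 0.4
tcp_pos: [0.5266, 0.0247, 0.0133]
wrist_force: [0.2, -1.7, -0.5]
grip_force: 0.7
t 10.82 tcp [0.5266 0.0247 0.0133] -y ang 86.1 F [ 0.2 -1.7 -0.5] tilt -1.0
top 145.0 10 [0.5296 0.1187 0.28  ]
scene 92.0 12 [0.528  0.1345 0.28  ]
```

Almost home. I'll keep going until the force rises against the stop.

```bash

for i in 1 2 3 4 5; do python3 -m jog '[[-1,0,-0.002,0,0],[-1,0,0,0,0]]' |grep -E "tcp|wrist"; done
python3 go.py; python3 pin.py .53 .122
```

```text
tcp_pos: [0.5267, 0.0265, 0.0133]
wrist_force: [0.9, -2.1, -0.8]
tcp_pos: [0.5268, 0.0287, 0.0133]
wrist_force: [0.4, -1.2, -0.4]
tcp_pos: [0.5269, 0.0308, 0.0133]
wrist_force: [0.7, -1.9, -0.4]
tcp_pos: [0.527, 0.032, 0.0133]
wrist_force: [-0.6, -4.9, 0.9]
tcp_pos: [0.5272, 0.0323, 0.0137]
wrist_force: [-2.6, -12.0, 3.3]
t 11.75 tcp [0.5272 0.0323 0.0137] -y ang 86.0 F [ -2.6 -12.    3.3] tilt -1.0
top 144.0 11 [0.5314 0.127  0.28  ]
scene 59.0 16 [0.5234 0.1249 0.28  ]
```

Firm 12 N reaction, and the lamp at (0.531,0.126) matches the seat to within measurement error. I'll back off, rise, and go to the button using the inner open finger, with the tool outboard of the button so the forearm stays high over the lamp.

```bash

python3 -m jog '[[-1,0,0.008,0,0],[-1,0,0.015,0,0],[-1,0,0.015,0,0],[-1,0,0.012,0,0],[-1,0,0.0,-0.03,0]]' >/dev/null
python3 pin.py .531 .126
for i in 1 2; do python3 -m jog '[[-1,0,0,-0.033,0],[-1,0,0,-0.033,0],[-1,0,0,-0.033,0],[-1,0,0,-0.033,0],[-1,0,0,-0.033,0]]' >/dev/null; done
python3 -m jog '[[-1,0,0,0,0],[-1,0,0,0,0]]' >/dev/null
python3 go.py .709 .139 .35 0; python3 -c "
from h import *
print(env.get_state()['joint_pos'].round(3))
c=cam('top');print([pt(c,227/1.5,223/1.5,.11).round(3)])"
```

```text
top 143.0 10 [0.5302 0.1258 0.28  ]
scene 154.0 12 [0.5303 0.1218 0.28  ]
t 13.37 tcp [ 0.5249 -0.0152  0.3752] -y ang 86.1 F [-0.6  0.1 -0.5] tilt -1.0
shift [ 0.173  -0.1664  0.026 ]
turn 86.1
[-1.820e-01  2.110e-01  2.340e-01  1.588e+00  1.000e-03  3.028e+00]
[array([0.672, 0.321, 0.11 ])]
```

```bash

for i in 1 2; do python3 -m jog '[[-1,0,0,0,-6.7],[-1,0,0,0,-6.7],[-1,0,0,0,-6.7],[-1,0,0,0,-6.7],[-1,0,0,0,-6.7]]' >/dev/null; done
python3 -m jog '[[-1,0,0,0,-6.7],[-1,0,0,0,-6.7],[-1,0,0,0,-6.7],[-1,0,0,0,-6.7],[-1,0,0,0,0]]' >/dev/null
python3 go.py .709 .139 .35 180
```

```text
t 14.67 tcp [ 0.5232 -0.0151  0.3712] -y ang -180.0 F [-0.5  0.2  0.3] tilt -1.0
shift [0.154  0.186  0.0207]
turn -360.0
```

```bash

for i in 1 2; do python3 -m jog '[[-1,0.0154,0.0186,0,0],[-1,0.0154,0.0186,0,0],[-1,0.0154,0.0186,0,0],[-1,0.0154,0.0186,0,0],[-1,0.0154,0.0186,0,0]]' >/dev/null; done
for i in 1 2; do python3 -m jog '[[-1,0,0,0.025,0],[-1,0,0,0.025,0],[-1,0,0,0.025,0],[-1,0,0,0.025,0],[-1,0,0,0.015,0]]' >/dev/null;done
python3 -m jog '[[-1,0,0,0,0],[-1,0,0,0,0]]' >/dev/null
python3 go.py .709 .139 .05 180; python3 - <<'E'
from h import *
b=[.659,.139,.0255]; o=[]
for n in('top','scene'):
    c=cam(n); s=3; im=cv2.resize(c['img'][:,:,::-1],None,fx=s,fy=s,interpolation=cv2.INTER_CUBIC)
    u=np.array(px(c,b))*s; x,y=map(int,u); cv2.circle(im,(x,y),3,(0,0,255),-1); o.append(im[y-250:y+250,x-200:x+200])
cv2.imwrite('pics/f.png',np.clip(np.hstack(o)*1.5,0,255).astype('uint8'))
E
```

```text
t 16.5 tcp [0.7087 0.1381 0.141 ] -y ang 179.7 F [0.2 0.1 0.1] tilt -1.0
shift [0.0009 0.0007 0.091 ]
turn -0.3
```

View pics/f.png

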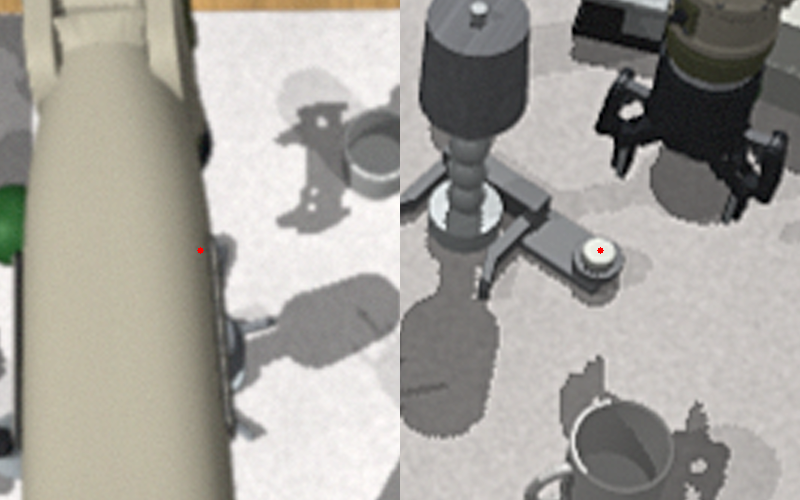

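The scene view shows the lamp upright against the back stop (foot at (465,215), pin at (478,10)). The button is exactly under the red mark (600,250), with the left finger above and outboard of it. I'll descend onto it.

```bash

python3 -m jog '[[-1,0,0,0.02,0],[-1,0,0,0.02,0],[-1,0,0,0.02,0],[-1,0,0,0.02,0],[-1,0,0,0,0]]' >/dev/null
python3 -m jog '[[-1,0,0,0.01,0],[-1,0,0,0,0],[-1,0,0,0,0]]' >/dev/null
python3 go.py .709 .139 .05; python3 pin.py .5303 .124
python3 - <<'E'
from h import *
c=cam('scene'); save(c,'pics/g.png',(250,60,400,190),4)
E
```

```text
t 17.27 tcp [0.7109 0.1382 0.0545] -y ang 179.8 F [ 0.2 -0.1  0.8] tilt -1.0
shift [ 0.0008 -0.0019  0.0045]
top 111.0 12 [0.5301 0.1349 0.28  ]
scene 151.0 12 [0.5303 0.1218 0.28  ]
```

View pics/g.png

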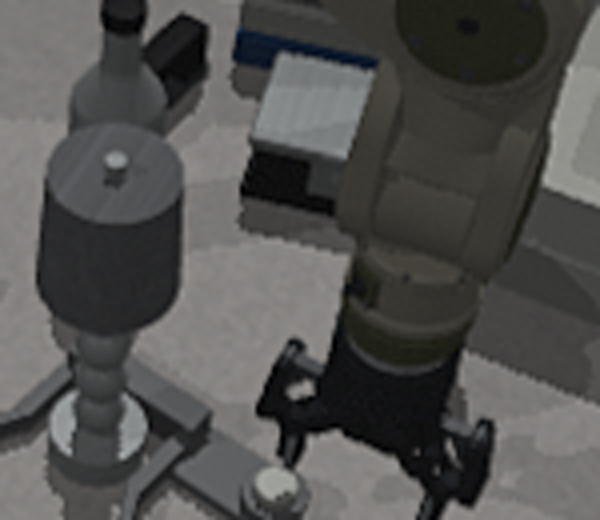

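The lamp stands clear of the arm and the finger tip (290,465) is just above the button (275,490). Now the press.

```bash

python3 -m jog '[[-1,0,-0.0015,0.008,0],[-1,0,0,0.008,0],[-1,0,0,0.004,0],[-1,0,0,0,0]]' |grep -E "tcp|wrist"
for i in 1 2 3 4 5; do python3 -m jog '[[-1,0,0,0.003,0],[-1,0,0,0,0]]' |grep -E "tcp|wrist"; done
```

```text
tcp_pos: [0.7075, 0.1381, 0.0314]
wrist_force: [-0.2, 0.2, 1.6]
tcp_pos: [0.7083, 0.1381, 0.0298]
wrist_force: [-0.7, 0.7, 2.4]
tcp_pos: [0.7087, 0.1382, 0.0272]
wrist_force: [-1.3, -0.6, 3.0]
tcp_pos: [0.7088, 0.1382, 0.0259]
wrist_force: [-2.1, -0.1, 6.7]
tcp_pos: [0.709, 0.1383, 0.0256]
wrist_force: [-6.1, -0.6, 20.6]
tcp_pos: [0.7091, 0.1383, 0.0253]
wrist_force: [-11.9, -1.2, 32.9]
```

The spring force was followed by a hard stop after about 6 mm, so the button is fully down. Releasing and retreating.

```bash

python3 -m jog '[[-1,0,0,-0.01,0],[-1,0,0,-0.015,0],[-1,0,0,-0.02,0],[-1,0,0,-0.02,0],[-1,0,0,-0.02,0]]' |grep -E "tcp|wrist"
python3 -m jog '[[-1,0,0,-0.025,0],[-1,0,0,-0.025,0],[-1,0,0,-0.025,0],[-1,0,0,0,0],[-1,0,0,0,0]]' |grep -E "tcp|wrist"
python3 pin.py .5303 .124
python3 - <<'E'
from h import *
c=cam('scene'); im=cv2.resize(c['img'][40:340,120:440,::-1],None,fx=2,fy=2); cv2.imwrite('pics/i.png',np.clip(im*1.4,0,255).astype('uint8'))
E
```

```text
tcp_pos: [0.7086, 0.1381, 0.1037]
wrist_force: [1.1, 0.1, 1.0]
tcp_pos: [0.7101, 0.1383, 0.1804]
wrist_force: [0.3, -0.6, -1.8]
top 110.0 17 [0.5317 0.1344 0.28  ]
scene 149.0 12 [0.5303 0.1218 0.28  ]
```

View pics/i.png

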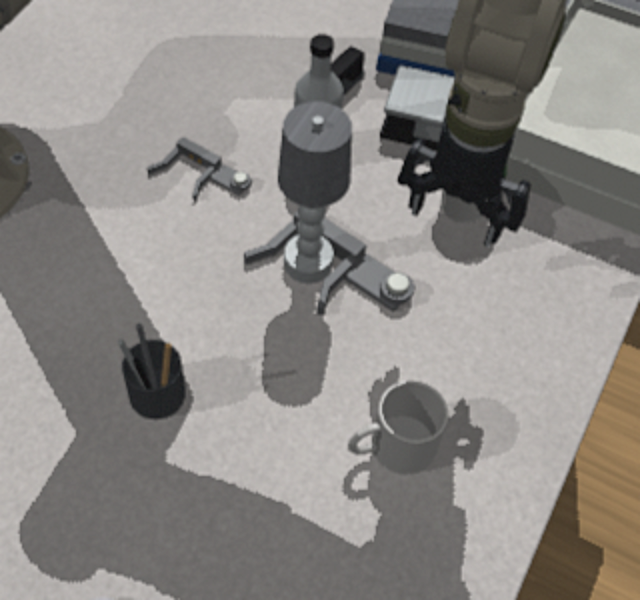

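The lamp is upright in the dock (foot at (308,255)), the button is released (397,285), and the pen pot and mug are where they were. The arm touches nothing.

```bash
python3 -c "
from workcell import env
print(env.hand_in())"
```

```text
the job is handed in; nothing more can be done
None
```

The lamp is upright and home against the dock's back stop (firm 12 N reaction), then the button was pressed to its hard stop and released; the job is handed in with the arm clear, at about 19 s, and the last picture showed the pen pot and mug unmoved.

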